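# Seat a brass door-pull bar in a vee cradle and clamp it

## Robot

A 6-joint arm with a two-finger parallel gripper is mounted at the origin on the work surface. World frame = base frame: x ahead of the robot, y to its left, z up, the work surface at z = 0. Lengths are in mm, angles in rad, forces in N, time in s.
With the tool pointing down it reaches from about 325 to 850 mm from the base axis. Payload 15.5 kg.
Tool frame: the origin (TCP) lies between the finger pads; the fingertips stand 11 mm ahead of it and the grasp point (between the pads) lies 8 mm behind it; z points along the fingers, x is the direction in which the jaws open and shut, and the axes are right-handed (so a half turn about z gives the same grasp; the last joint's range is limited). The gripper opens to 91 mm and grips with 3 to 60 N. Pads are 32 mm wide; open, the fingers measure 118 mm over their backs; the gripper's body (76 mm by 178 mm) begins 60 mm behind the grasp point.
Start: joints at [1.03, 0.494, 1.345, -0, 1.302, -0.096], TCP at [269.483, 563.92, 224.915] pointing down, gripper open.
Joint ranges: [-2.91, 2.91], [-0.82, 2.16], [0.22, 2.67], [-1.22, 4.37], [0.12, 2.79], [-3.08, 3.08]. Speed limits (rad/s): [1.89, 1.89, 2.57, 3.01, 3.01, 3.01].

## Interface

Orientations are given as a unit quaternion [w, x, y, z].
In Python, from cell import status, capture, ticket gives the robot as it stands.
- The arm moves only by the tool carry_out, never from a script. Its argument "plan" is a list of rows, each an object with "xyz": the shift along the tool's x, y, z in m, a list of three; "turn": the turn about the tool's z in degrees. In form: [{"xyz": [tx, ty, tz], "turn": turn}, ...]. A call has 1 to 10 rows; each row is the pose to reach, as a shift and turn from the pose commanded when the call began, along the tool's axes at that moment; what a row does not reach only later rows make up. A row lasts 1/12 s, in which the tool goes at most 41.7 mm and 7.16 degrees, less where a joint would pass 70% of its speed; a pose out of reach is approached as far as the arm can. A call with a gripper value outside its range is refused whole. "gripper" is the opening in per cent of the stroke, from 0 (shut) to 100 (fully open), set as the call begins (left out, the last holds). The fingers move at their own pace and stop on an object; the grip force is fixed at half the most. Time passes only in rows, so rows that repeat a pose let the fingers close. It gives the time, the measured TCP pose, the force and the opening at its end, in the units of the state.
- status.state(): the state, without advancing time (a new reading comes with each control period).
- capture(name): name is "scene" or "top"; returns a dict with "color" (480x640x3 uint8, red, green, blue), "range_z" (480x640 float32, mm along the optical axis (not along the pixel's ray), 0 where there is no reading), "intrinsics" (3x3 intrinsics, pixels), "dist" ([k1, k2, p1, p2, k3] as OpenCV has them; the pictures are not rectified), "R" (3x3) and "t" (3): a world point X has camera coordinates R X + t. Camera axes: x right, y down, z forward; pixel columns grow to the right and rows downward; lengths in mm; the calibration is good to about 2 mm. A picture is of the moment at which its call begins.
- ticket.job_done(): hands the job in, once; it reports no verdict.
The state is a dict: "time_s": time; "joint_pos": joint angles; "qd": joint speeds; "joint_efforts": joint torques, N m; "ee_pos": TCP position; "tool_rot": TCP orientation; "force": force on the tool from outside, world axes, zero at the start; "wrist_torque": the same for the moment, N m; "opening": finger opening in mm.
Only numpy, scipy, OpenCV 4.12 (cv2) and the standard library are available. Lean on these libraries where they do the work, as an engineer would, in place of code of your own. Each camera call takes 0.05 s, during which the arm holds its last target.

## Task

Roll the brass bar over the wooden deck, without lifting it, into the blue vee and let it settle there by itself; only then slide it along the vee until its end is home against the black rubber buffer. Last, push the clamp arm down so that its pad grips the bar firmly and keeps gripping once you let go: press neither the buffer nor the pad on the bar with more than 20 N, and leave everything else where it stands.

Things in the scene. Friction and masses are not known exactly. Their poses are not given: they have to be found in the camera images.
- cradle: Fixture fixed to the shelf, plywood base 175 x 170 x 12 mm. Origin on the shelf surface (z = 0) under the bottom of the vee; x = rolling direction, y along the vee, z up; offsets below are in this frame, mm. A 12 x 16 steel clamp post stands at x 50, y 0, top at z 130. The buffer's bracket, 40 wide (x), stands at y 97..105, top at z 76.
- deck_edge (a point): Middle of the edge where the light wooden deck meets the blue vee, at cradle x -18, z 45 mm. The deck runs from x -100 (z 41.5) gently up to here; deck and vee span y -60..60.
- lip (a point): Top edge of the lip at the deck's near end, x -95, z 46.8 mm; the lip is 6 mm thick (x -101..-95), spans y -60..60 and keeps the bar from rolling off.
- seat (a point): Middle of the axis of a bar that is seated in the vee and just touches the buffer: cradle x 0, y 0, z 51.9 mm. The vee's faces slope 30 degrees: from the deck edge down to x 0 (z 34.6), then up to x 30 (z 51.9).
- bar: Loose brass tube with black ends, 30 mm diameter, 160 mm long, about 0.28 kg. Origin at the middle of its axis; y axis along the bar (it rolls: x and z turn). Starts on the deck against the lip, parallel to the vee, at cradle x -84, z 57 mm, its middle 18 to 40 mm towards -y of point seat. Let go on the deck it may roll back to the lip. Seated and home, its origin is at point seat.
- buffer: Black round rubber buffer, 18 mm diameter, at the +y end of the vee, in line with the seated bar. Origin at the centre of its face, which looks to the cradle's -y, 80 mm from point seat. It gives 1 mm per 5 N, at most 8 mm.
- clamp: Aluminium arm sliding up and down the post, over the vee, 24 mm wide (y), 10 thick. Origin on its top face (yellow spot) at cradle x 0, y 0: push down there. Raised, its top is at z 107 mm (starts up to 3 lower); travel 34 mm down. It stays where left: slide friction about 6 N, weight 1.5 N. After letting go, friction can keep up to about 7 N on the bar.
- clamp_end (a point): Free end of the clamp arm, top edge, cradle x -14. Under the arm's yellow spot hangs a round rubber pad, 18 mm diameter, on a screw. Its face is 20 mm below the arm's top, but the screw is set anew each time, up to 6 mm more or less, unmeasured: feel for the contact. The pad is stiff: 1 mm per 10 N, at most 8 mm.
- trays: loose stack of three red plastic trays, 166 x 226 x 107 mm together, at the right; origin under the centre
- cup: loose dark hard-silicone dice cup, 76 mm across, 95 mm tall; origin under the centre
- rook: loose wooden chess rook, 38 mm across, 62 mm tall; origin under the centre
- ramekin: loose glass ramekin, 84 mm across, 45 mm tall; origin under the centre
Not all that is in view belongs to the job. There is more than one size of the bar; the one meant has the size given above. There is more than one size of the cradle; the job needs the larger.

How it is judged:
By the outcome, as a careful person would: the job done as asked, in the order asked, and still so for the second after the job is handed in, with the robot touching nothing.
It also fails if it takes over 62 s, if anything falls off the work surface, if the arm or the gripper's body presses on something with over 40 N, if the wrist force passes 120 N, or if a joint passes its speed limit or range.

## Working session

There is one attempt and no reset: what is moved stays moved. The work goes in short steps, Python scripts to look and compute and a tool call to move; the robot and the scene stay as the last step left them, time stands still between calls to the robot, and variables do not carry over. Pictures are saved under pics/ and viewed, and the job is handed in when it is done.

Besides the shell and the picture viewer there is one more tool, called after "Emit:" as name(argument=value, ...) on one line, values as JSON. carry_out: Moves the arm, as the interface text tells. Its arguments: {"type":"object","properties":{"plan":{"type":"array"},"gripper":{"type":"number"}},"required":["plan"]}

```bash
mkdir -p pics; ls; cat > h.py <<'E'
import numpy as np,cv2
from cell import status,capture,ticket
def snap(n,tag):
    c=capture(n); cv2.imwrite(f'pics/{tag}.png',cv2.cvtColor(c['color'],cv2.COLOR_RGB2BGR)); np.savez(f'pics/{tag}.npz',**c); return c
def w(c,u,v,z=None):
    p=cv2.undistortPoints(np.array([[[u,v]]],float),c['intrinsics'],c['dist'])[0,0]
    r=np.array([p[0],p[1],1.]); 
    if z is None: return c['R'].T@(r*float(c['range_z'][int(v),int(u)])-c['t'])
    o=-c['R'].T@c['t']; d=c['R'].T@r; return o+d*(z-o[2])/d[2]
def crop(tag,x0,y0,x1,y1,s,out):
    i=cv2.imread(f'pics/{tag}.png')[y0:y1,x0:x1]; cv2.imwrite(f'pics/{out}.png',cv2.resize(i,None,fx=s,fy=s,interpolation=cv2.INTER_CUBIC))
def px(c,X):
    rv=cv2.Rodrigues(c['R'])[0]; return cv2.projectPoints(np.array(X,float).reshape(-1,3),rv,c['t'],c['intrinsics'],c['dist'])[0].reshape(-1,2)
E
python3 - <<'E'
from h import *
snap('scene','s0');snap('top','t0');print(status.state())
E
```

```text
pics
{'time_s': 0.1, 'joint_pos': array([ 1.02952182e+00,  4.94164153e-01,  1.34602980e+00, -3.55685482e-05,
        1.30250917e+00, -9.54882094e-02]), 'qd': array([ 1.11179166e-03, -1.42749746e-03, -4.72099189e-04,  7.71683200e-05,
        1.86563335e-03,  1.31522849e-03]), 'joint_efforts': array([ 2.66926749e-03, -8.80242562e+01, -3.82547593e+01,  7.09729060e-02,
        4.82313498e-02, -2.04243638e-04]), 'ee_pos': array([269.31771781, 563.64823161, 224.38442144]), 'tool_rot': array([ 2.65288838e-04,  8.45919176e-01,  5.33310828e-01, -4.88056536e-04]), 'force': array([ 0.40786727, -0.39835208,  1.31851615]), 'wrist_torque': array([0.00963077, 0.00329194, 0.0254386 ]), 'opening': 91.4683723002976}
```

View pics/s0.png

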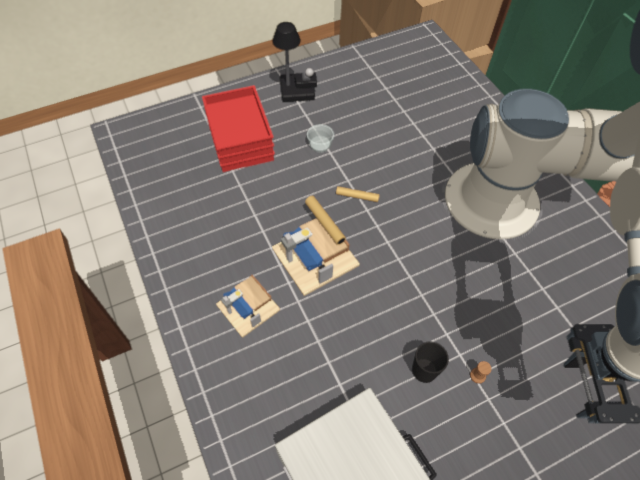

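View pics/t0.png

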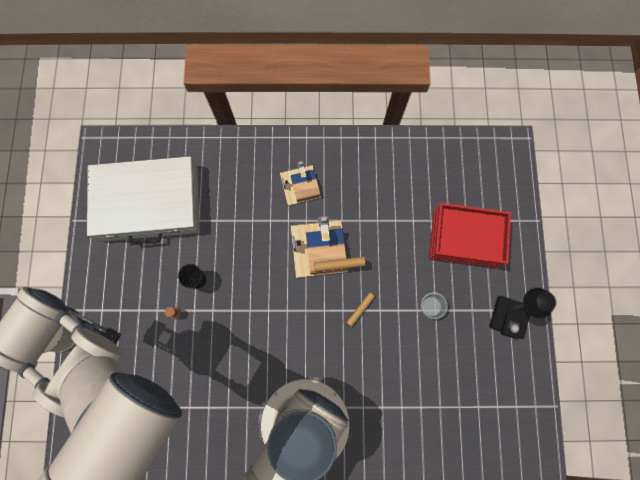

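```bash
python3 - <<'E'
from h import *
crop('s0',260,185,390,300,6,'s0c'); crop('t0',280,205,380,285,8,'t0c')
c=np.load('pics/t0.npz'); print(-c['R'].T@c['t'], c['intrinsics'],c['dist'])
c=np.load('pics/s0.npz'); print(-c['R'].T@c['t'], c['intrinsics'],c['dist'])
E
```

```text
[ 236.79324819  -36.08535971 1581.462556  ] [[485.88591246   0.         318.47102929]
 [  0.         485.88591246 241.27998823]
 [  0.           0.           1.        ]] [-0.02286225  0.          0.          0.          0.        ]
[ 880.18801286  614.81101985 1251.45791726] [[531.7800284    0.         310.76092024]
 [  0.         531.7800284  239.89877208]
 [  0.           0.           1.        ]] [-0.01087713  0.          0.          0.          0.        ]
```

View pics/s0c.png

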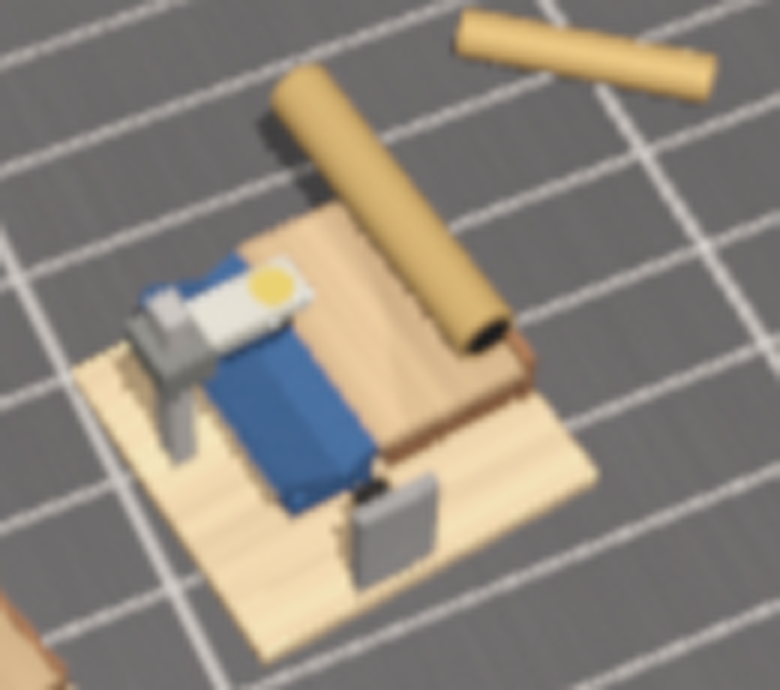

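View pics/t0c.png

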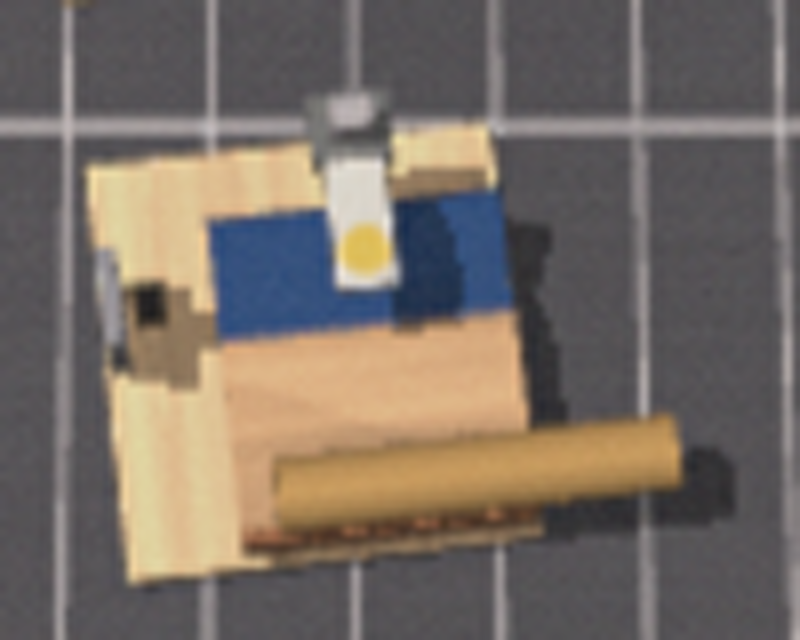

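The crops show the target cradle (blue vee, yellow spot near crop pixel (365,250) in the top view), with the large bar lying against the lip. In the top view the rolling direction is up and the buffer is at the left. The clamp arm crosses the vee. I'll fit the cradle pose next.

```bash
cat > fit.py <<'E'
from h import *
from scipy.optimize import least_squares
ct=dict(np.load('pics/t0.npz'));cs=dict(np.load('pics/s0.npz'))
T=[((-18,60,45),(218,338)),((-18,-60,45),(517,311)),((30,60,51.9),(209,220)),((30,-60,51.9),(502,190))]
S=[((-18,60,45),(383,460)),((-18,-60,45),(240,245))]
T=[(a,(280+u/8-.5+.06,205+v/8-.44)) for a,(u,v) in T]; S=[(a,(260+u/6-.4,185+v/6-.4)) for a,(u,v) in S]
def wp(p,X):
    c,s=np.cos(p[2]),np.sin(p[2]); X=np.asarray(X,float); return np.c_[p[0]+c*X[:,0]-s*X[:,1],p[1]+s*X[:,0]+c*X[:,1],X[:,2]]
def res(p,cams='ts'):
    r=[]
    for k,c,L in (('t',ct,T),('s',cs,S)):
        if k in cams: r.append((px(c,wp(p,[a for a,_ in L]))-np.array([b for _,b in L])).ravel())
    return np.concatenate(r)
if __name__=='__main__':
    for cams in ('t','s','ts'):
        f=least_squares(res,[600,0,0],args=(cams,),x_scale=[100,100,.1]); print(cams,f.x,np.degrees(f.x[2]),np.round(f.fun,1))
    p=f.x; np.save('pose.npy',p)
    for tag,c,b in (('t0',ct,(280,205,380,285,8)),('s0',cs,(260,185,390,300,6))):
        i=cv2.imread(f'pics/{tag}.png')[b[1]:b[3],b[0]:b[2]]; i=cv2.resize(i,None,fx=b[4],fy=b[4],interpolation=cv2.INTER_CUBIC)
        P=[(-18,60,45),(-18,-60,45),(30,60,51.9),(30,-60,51.9),(0,60,34.6),(-95,60,46.8),(-95,-60,46.8),(-101,60,46.8),(-101,-60,46.8),(0,0,107),(0,0,104),(-14,12,105.5),(-14,-12,105.5),(44,0,130),(56,0,130),(20,97,76),(-20,97,76),(20,105,76),(-20,105,76)]
        for q in px(c,wp(p,P)): cv2.circle(i,tuple(int(x) for x in ((q-np.array(b[:2])+.5)*b[4])),3,(0,0,255),-1)
        cv2.imwrite(f'pics/{tag}fit.png',i)
E
python3 fit.py
```

```text
t [ 5.74696573e+02 -6.41974084e+01  9.81307173e-02] 5.622475940960758 [ 0.2  0.1 -0.2 -0.1 -0.1 -0.1  0.1  0.1]
s [ 5.70449865e+02 -5.78014829e+01  8.31759647e-02] 4.7656317359222715 [-0.6 -1.3  0.7  1.4]
ts [ 5.72706770e+02 -6.17006371e+01  8.32382047e-02] 4.769197823585268 [-0.7  0.4 -1.   0.8 -0.8  0.2 -0.5  1.  -2.1 -2.1 -0.7  0.6]
```

View pics/t0fit.png

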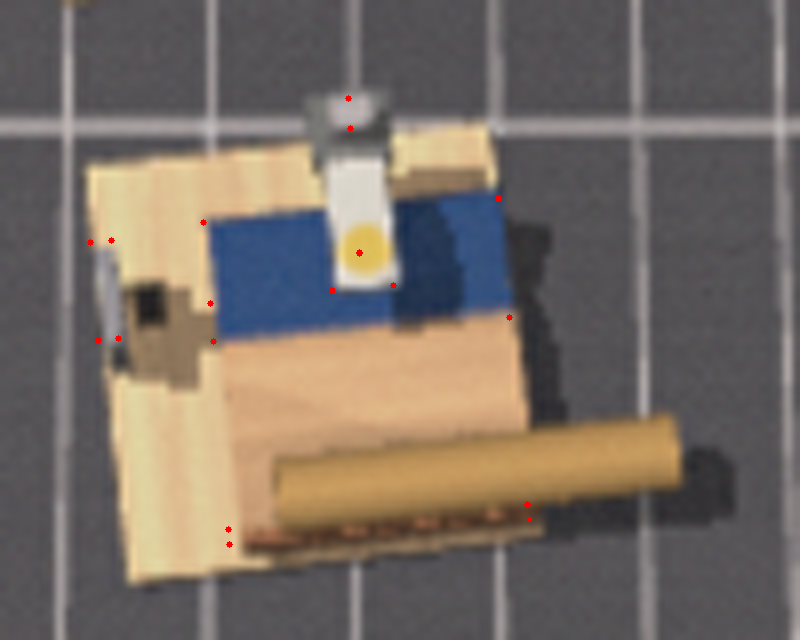

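View pics/s0fit.png

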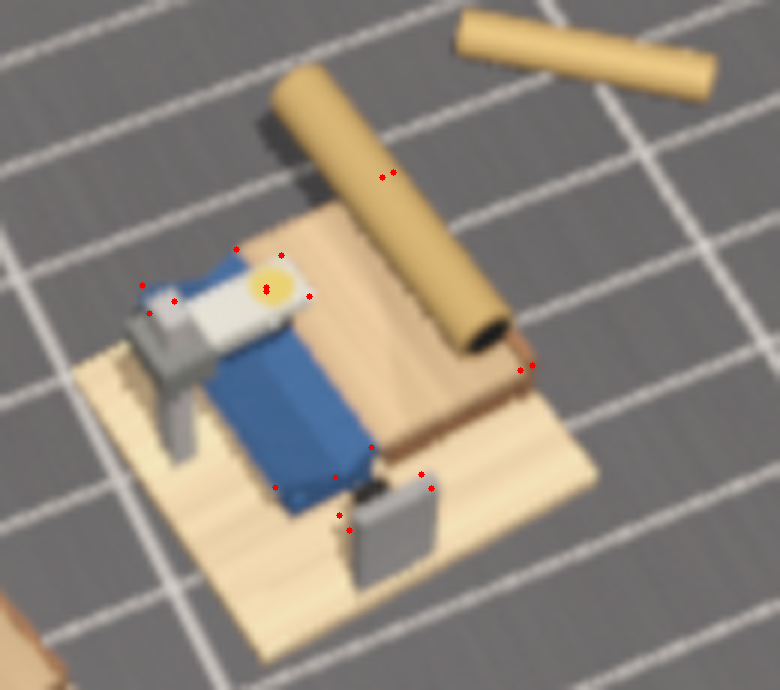

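```bash
python3 - <<'E'
from h import *
crop('s0',295,235,345,285,14,'s1c'); crop('t0',285,215,335,275,12,'t1c')
E
```

```text
(no output)
```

View pics/s1c.png

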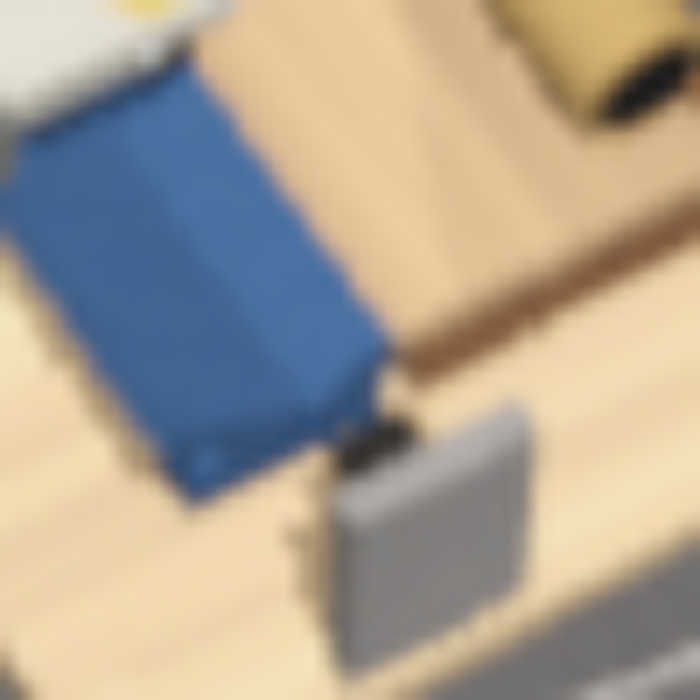

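View pics/t1c.png

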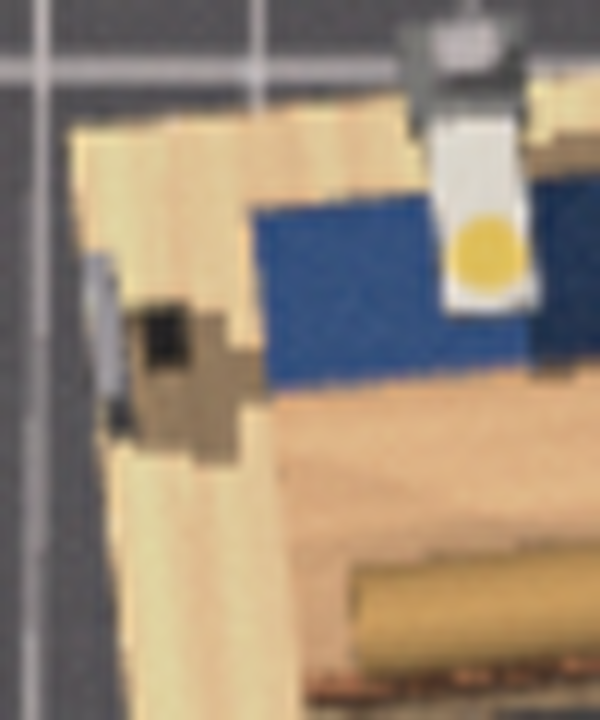

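```bash
cat > fit2.py <<'E'
from fit import *
S2=[((-18,60,45),295+388/14,235+345/14),((0,60,34.6),295+310/14,235+402/14),((30,60,51.9),295+168/14,235+465/14),((20,105,76),295+340/14,235+515/14),((-20,105,76),295+530/14,235+418/14),
((-18,-60,45),260+240/6,185+245/6),((-101,60,46.8),260+537/6,185+358/6),((-14,12,105.5),260+312/6,185+292/6),((-14,-12,105.5),260+283/6,185+255/6),((0,0,105.5),260+273/6,185+286/6)]
T2=[((-18,60,45),285+268/12,215+388/12),((30,60,51.9),285+253/12,215+208/12),((-18,-60,45),280+517/8,205+311/8),((30,-60,51.9),280+502/8,205+190/8),((-14,12,105.5),285+446/12,215+312/12),((-14,-12,105.5),285+540/12,215+305/12),((0,0,105.5),285+489/12,215+252/12),((-101,60,46.8),280+245/8,205+553/8),
((-101,-60,46.8),280+540/8,205+525/8)]
def r2(q,full=False):
    r=[]
    for c,L,d in ((ct,T2,q[3:5]),(cs,S2,q[5:7])):
        r.append((px(c,wp(q,[a[0] for a in L]))+d+.5-np.array([a[1:] for a in L])))
    if full: return r
    return np.concatenate([x.ravel() for x in r]+[q[3:]*.5])
f=least_squares(r2,[573,-62,.09,0,0,0,0],x_scale=[100,100,.1,1,1,1,1],loss='soft_l1')
np.save('q.npy',f.x)
if __name__=='__main__':
    print(f.x,np.degrees(f.x[2])); [print(np.round(x,1).tolist()) for x in r2(f.x,True)]
    C=np.linalg.inv(f.jac.T@f.jac); print(np.sqrt(np.diag(C))[:3]*.4)
E
python3 fit2.py
```

```text
[ 5.71693168e+02 -6.33701284e+01  1.00430786e-01  2.56593065e-01
 -6.12174557e-01  5.67120757e-01  1.23673211e-01] 5.7542601983861585
[[0.2, 0.4], [-0.0, 0.5], [-0.1, 0.2], [0.2, 0.4], [0.2, 0.1], [0.1, -0.1], [0.0, 0.3], [-0.6, -1.1], [-0.1, -1.4]]
[[0.1, -0.8], [-0.3, 0.2], [0.0, -2.5], [0.3, 0.8], [0.2, 0.7], [-0.3, 0.3], [-0.2, 0.0], [0.2, 0.1], [0.2, -0.4], [-0.4, 0.1]]
[1.77060746 1.76206231 0.00478274]
```

```bash
cat > m.py <<'E'
from h import *
q=np.load('q.npy')
def R2(a): return np.array([[np.cos(a),-np.sin(a)],[np.sin(a),np.cos(a)]])
def c2w(x,y): return R2(q[2])@[x,y]+q[:2]
def w2c(p): return R2(q[2]).T@(np.asarray(p)[:2]-q[:2])
def st():
    s=status.state(); p=s['ee_pos']; w_,x,y,z=s['tool_rot']; ang=np.degrees(np.arctan2(2*(x*y+w_*z),1-2*(y*y+z*z)))
    print('t%.2f ee'%s['time_s'],np.round(p,1),'cr',np.round(w2c(p),1),'tip z %.1f'%(p[2]-11),'ang %.2f (cr %.2f)'%(ang,ang-np.degrees(q[2])),'F',np.round(s['force'],2),'Fcr',np.round(R2(q[2]).T@s['force'][:2],2),'op %.1f'%s['opening'],'j',np.round(s['joint_pos'],2)); return s
def to(x,y,z,cang):
    """plan shift to cradle x,y, tip height z, jaw angle in cradle frame"""
    from scipy.spatial.transform import Rotation as Ro
    s=st(); o=s['tool_rot']; R=Ro.from_quat([o[1],o[2],o[3],o[0]]).as_matrix()
    d=np.r_[c2w(x,y),z+11]-s['ee_pos']; ang=np.degrees(np.arctan2(R[1,0],R[0,0]))
    t=-(cang+np.degrees(q[2])-ang); t=(t+180)%360-180
    print('shift mm',np.round(R.T@d,1),'turn %.2f'%t,'rows>=',np.linalg.norm(d)/41.7,abs(t)/7.16)
E
python3 - <<'E'
from m import *
from scipy.optimize import least_squares
ct=dict(np.load('pics/t0.npz'));cs=dict(np.load('pics/s0.npz'))
for u,v in ((275,491),(683,451)): 
    print(w2c(w(ct,280+u/8-.5-q[3],205+v/8-.5-q[4],57)))
for u,v in ((300,85),(487,333)):
    print(w2c(w(cs,260+u/6-.5-q[5],185+v/6-.5-q[6],57)))
print(c2w(0,0)); to(-130,-30,75,90)
E
```

```text
[-82.75364354  44.20108548]
[ -83.11571661 -118.9303895 ]
[ -84.5496824 -116.4765181]
[-85.60644558  42.86246341]
[571.69316813 -63.37012843]
t0.10 ee [269.3 563.6 224.4] cr [-238.   654.2] tip z 213.4 ang 64.46 (cr 58.70) F [ 0.41 -0.4   1.32] Fcr [ 0.37 -0.44] op 91.5 j [ 1.03  0.49  1.35 -0.    1.3  -0.1 ]
shift mm [-528.4  447.7  138.9] turn -31.30 rows>= 16.938460678829625 4.3708645465508935
```

```bash
python3 - <<'E'
from m import *
to(-135,-37,150,90)
E
```

```text
t0.10 ee [269.3 563.6 224.4] cr [-238.   654.2] tip z 213.4 ang 64.46 (cr 58.70) F [ 0.41 -0.4   1.32] Fcr [ 0.37 -0.44] op 91.5 j [ 1.03  0.49  1.35 -0.    1.3  -0.1 ]
shift mm [-537.   447.    63.9] turn -31.30 rows>= 16.826731518355636 4.3708645465508935
```

Emit:
carry_out(plan=[{"xyz": [-0.537, 0.447, 0.064], "turn": -31.3}, {"xyz": [-0.537, 0.447, 0.064], "turn": -31.3}, {"xyz": [-0.537, 0.447, 0.064], "turn": -31.3}, {"xyz": [-0.537, 0.447, 0.064], "turn": -31.3}, {"xyz": [-0.537, 0.447, 0.064], "turn": -31.3}, {"xyz": [-0.537, 0.447, 0.064], "turn": -31.3}, {"xyz": [-0.537, 0.447, 0.064], "turn": -31.3}, {"xyz": [-0.537, 0.447, 0.064], "turn": -31.3}, {"xyz": [-0.537, 0.447, 0.064], "turn": -31.3}, {"xyz": [-0.537, 0.447, 0.064], "turn": -31.3}], gripper=100)

```text
time_s: 0.93
ee_pos: [369.9, 166.3, 187.4]
tool_rot: [0.0, 0.671, 0.742, 0.0]
force: [0.7, 0.8, -0.2]
opening: 91.1
```

```bash
python3 - <<'E'
from m import *
to(-135,-37,150,90)
E
```

```text
t0.93 ee [369.9 166.3 187.4] cr [-177.8  248.7] tip z 176.4 ang 95.78 (cr 90.03) F [ 0.67  0.77 -0.23] Fcr [0.75 0.7 ] op 91.1 j [ 0.28  0.24  1.9  -0.    1.   -1.4 ]
shift mm [-285.8   42.6   26.4] turn 0.03 rows>= 6.957241800981242 0.003782658293399898
```

Emit:
carry_out(plan=[{"xyz": [-0.285, 0.042, 0.026], "turn": 0}, {"xyz": [-0.285, 0.042, 0.026], "turn": 0}, {"xyz": [-0.285, 0.042, 0.026], "turn": 0}, {"xyz": [-0.285, 0.042, 0.026], "turn": 0}, {"xyz": [-0.285, 0.042, 0.026], "turn": 0}, {"xyz": [-0.285, 0.042, 0.026], "turn": 0}, {"xyz": [-0.285, 0.042, 0.026], "turn": 0}, {"xyz": [-0.285, 0.042, 0.026], "turn": 0}, {"xyz": [-0.285, 0.042, 0.026], "turn": 0}, {"xyz": [-0.285, 0.042, 0.026], "turn": 0}])

```text
time_s: 1.77
ee_pos: [439.9, -110.9, 161.3]
tool_rot: [-0.001, 0.671, 0.741, -0.0]
force: [0.4, -0.0, -0.3]
opening: 91.1
```

```bash
python3 - <<'E'
from m import *
to(-135,-37,53,90)
E
```

```text
t1.77 ee [ 439.9 -110.9  161.3] cr [-135.9  -34.1] tip z 150.3 ang 95.71 (cr 89.96) F [ 0.42 -0.05 -0.31] Fcr [ 0.41 -0.09] op 91.1 j [-0.38  0.34  1.83  0.    0.97 -2.05]
shift mm [-2.9  1.  97.3] turn -0.04 rows>= 2.3344734267130076 0.006210756231590359
```

Emit:
carry_out(plan=[{"xyz": [-0.003, 0.0, 0.04], "turn": 0}, {"xyz": [-0.003, 0.0, 0.075], "turn": 0}, {"xyz": [-0.003, 0.0, 0.097], "turn": 0}, {"xyz": [-0.003, 0.0, 0.097], "turn": 0}, {"xyz": [-0.003, 0.0, 0.097], "turn": 0}])

```text
time_s: 2.18
ee_pos: [440.0, -112.8, 64.4]
tool_rot: [-0.001, 0.67, 0.742, -0.0]
force: [-0.4, -0.2, 0.6]
opening: 91.1
```

```bash
python3 - <<'E'
from m import *
to(-115,-37,53,90)
snap('scene','s1');snap('top','t1');crop('s1',240,150,420,290,4,'s1d');crop('t1',260,190,400,300,5,'t1d')
E
```

```text
t2.18 ee [ 440.  -112.8   64.4] cr [-136.  -36.] tip z 53.4 ang 95.85 (cr 90.09) F [-0.38 -0.19  0.57] Fcr [-0.4  -0.15] op 91.1 j [-0.38  0.51  1.93  0.    0.7  -2.06]
shift mm [-1.  21.   0.4] turn 0.09 rows>= 0.504603793169461 0.012843388356309804
```

View pics/s1d.png

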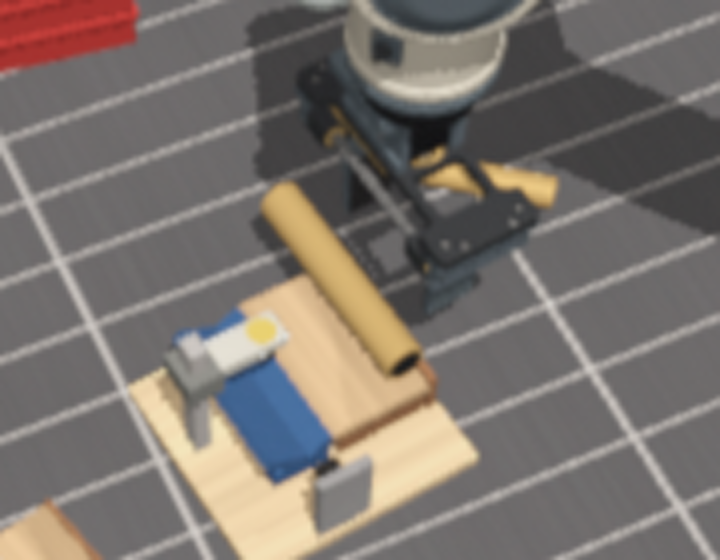

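View pics/t1d.png

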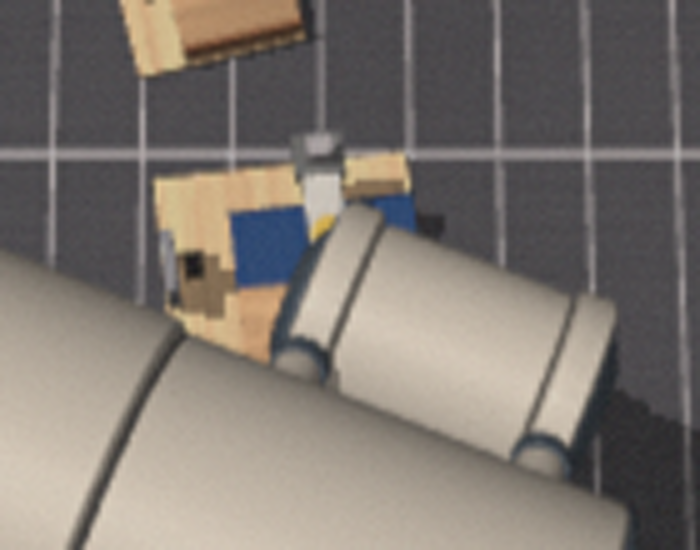

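Emit:
carry_out(plan=[{"xyz": [-0.001, 0.012, 0.0], "turn": 0}, {"xyz": [-0.001, 0.018, 0.0], "turn": 0}, {"xyz": [-0.001, 0.022, 0.0], "turn": 0}, {"xyz": [-0.001, 0.026, 0.0], "turn": 0}, {"xyz": [-0.001, 0.03, 0.0], "turn": 0}, {"xyz": [-0.001, 0.034, 0.0], "turn": 0}, {"xyz": [-0.001, 0.038, 0.0], "turn": 0}, {"xyz": [-0.001, 0.042, 0.0], "turn": 0}, {"xyz": [-0.001, 0.046, 0.0], "turn": 0}, {"xyz": [-0.001, 0.05, 0.0], "turn": 0}])

```text
time_s: 3.12
ee_pos: [490.9, -110.1, 64.5]
tool_rot: [-0.0, 0.671, 0.742, -0.0]
force: [-0.7, -0.3, 0.6]
opening: 91.0
```

```bash
python3 - <<'E'
from m import *
st()
snap('scene','s2');crop('s2',240,150,420,290,4,'s2d')
E
```

```text
t3.12 ee [ 490.9 -110.1   64.5] cr [-85.1 -38.4] tip z 53.5 ang 95.75 (cr 90.00) F [-0.67 -0.27  0.64] Fcr [-0.69 -0.21] op 91.0 j [-0.34  0.56  1.81  0.    0.77 -2.01]
```

View pics/s2d.png

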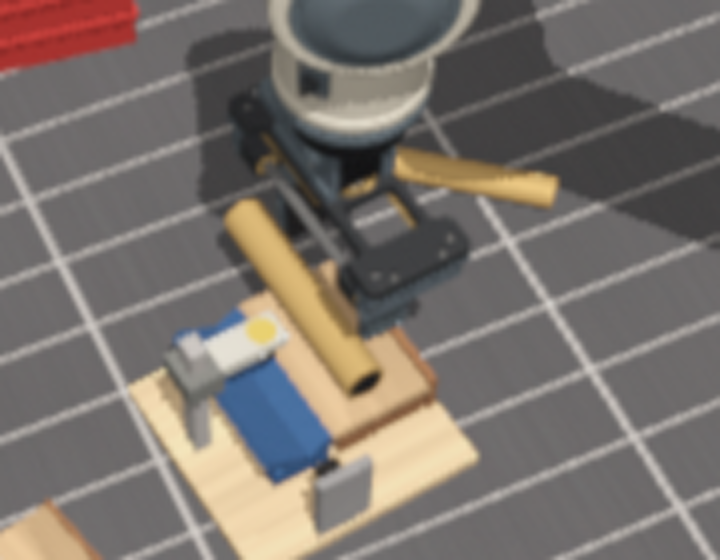

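Emit:
carry_out(plan=[{"xyz": [0.001, 0.004, 0.0], "turn": 0}, {"xyz": [0.001, 0.008, 0.0], "turn": 0}, {"xyz": [0.001, 0.012, 0.0], "turn": 0}, {"xyz": [0.001, 0.016, 0.0], "turn": 0}, {"xyz": [0.001, 0.02, 0.0], "turn": 0}, {"xyz": [0.001, 0.024, 0.0], "turn": 0}, {"xyz": [0.001, 0.028, 0.0], "turn": 0}, {"xyz": [0.001, 0.032, 0.0], "turn": 0}, {"xyz": [0.001, 0.036, 0.0], "turn": 0}, {"xyz": [0.001, 0.039, 0.0], "turn": 0}])

```text
time_s: 4.0
ee_pos: [529.9, -105.3, 64.5]
tool_rot: [0.0, 0.671, 0.742, 0.0]
force: [-0.1, -0.7, 0.0]
opening: 91.7
```

```bash
python3 - <<'E'
from m import *
st()
snap('scene','s3');crop('s3',240,150,420,290,4,'s3d')
E
```

```text
t4.00 ee [ 529.9 -105.3   64.5] cr [-45.8 -37.5] tip z 53.5 ang 95.76 (cr 90.00) F [-0.06 -0.67  0.02] Fcr [-0.13 -0.66] op 91.7 j [-0.31  0.59  1.72  0.    0.83 -1.98]
```

View pics/s3d.png

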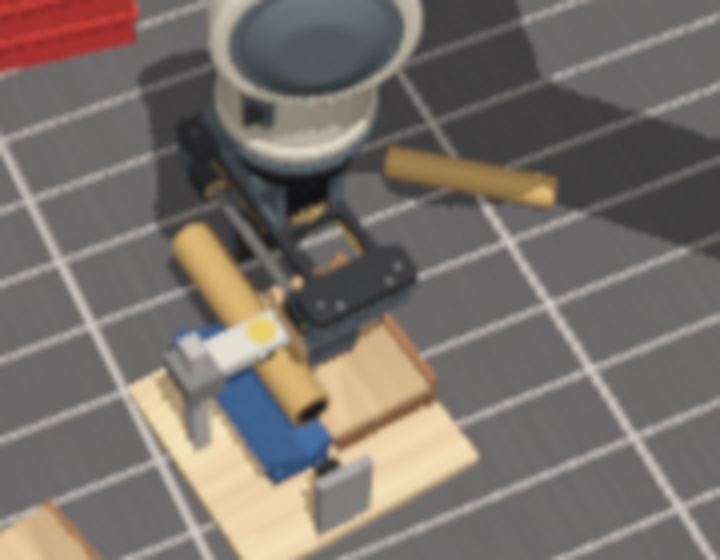

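Emit:
carry_out(plan=[{"xyz": [0, 0, 0], "turn": 0}, {"xyz": [0, 0.0, 0], "turn": 0}, {"xyz": [0, 0, 0], "turn": 0}, {"xyz": [0, 0, 0], "turn": 0}])

```text
time_s: 4.38
ee_pos: [529.1, -105.3, 64.5]
tool_rot: [-0.0, 0.671, 0.742, -0.0]
force: [0.5, -0.2, 0.3]
opening: 91.1
```

```bash
python3 - <<'E'
from m import *
st()
c=snap('scene','s4');b=(280,190,340,270,7)
i=cv2.imread('pics/s4.png')[b[1]:b[3],b[0]:b[2]]; i=cv2.resize(i,None,fx=7,fy=7,interpolation=cv2.INTER_CUBIC)
for x,z,col in ((0,51.9,(0,0,255)),(-17,60,(0,255,0)),):
  t=np.linspace(0,2*np.pi,40)
  X=[[*c2w(x+15*np.cos(a),43),z+15*np.sin(a)] for a in t]
  for p in px(c,X)+q[5:7]: cv2.circle(i,tuple(int(k) for k in (p-b[:2]+.5)*7),1,col,-1)
cv2.imwrite('pics/s4d.png',i)
E
```

```text
t4.38 ee [ 529.1 -105.3   64.5] cr [-46.6 -37.4] tip z 53.5 ang 95.75 (cr 90.00) F [ 0.45 -0.19  0.28] Fcr [ 0.43 -0.23] op 91.1 j [-0.31  0.59  1.72  0.    0.83 -1.98]
```

View pics/s4d.png

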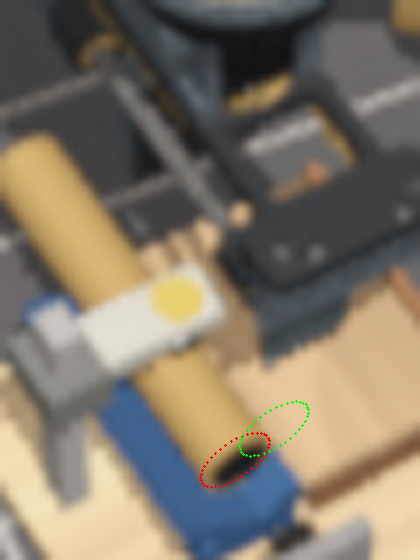

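Picture s4 shows the bar down in the vee. Its near end, at (235,460) in the crop, matches the seated outline. Next I back off, lift, and go round to the -y end with the fingers shut.

Emit:
carry_out(plan=[{"xyz": [0, -0.015, 0], "turn": 0}, {"xyz": [0, -0.015, -0.02], "turn": 0}, {"xyz": [-0.03, -0.0, -0.06], "turn": 7}, {"xyz": [-0.06, 0.02, -0.09], "turn": 14}, {"xyz": [-0.09, 0.04, -0.09], "turn": 21}, {"xyz": [-0.113, 0.046, -0.09], "turn": 28}, {"xyz": [-0.113, 0.046, -0.09], "turn": 35}, {"xyz": [-0.113, 0.046, -0.09], "turn": 42}, {"xyz": [-0.113, 0.046, -0.09], "turn": 49}, {"xyz": [-0.113, 0.046, -0.09], "turn": 56}], gripper=0)

```text
time_s: 5.27
ee_pos: [586.2, -213.3, 154.4]
tool_rot: [-0.0, 0.942, 0.337, -0.0]
force: [-0.0, -0.0, -1.0]
opening: 27.5
```

```bash
python3 - <<'E'
from m import *
to(0,-152,60,0)
E
```

```text
t5.27 ee [ 586.2 -213.3  154.4] cr [  -0.6 -150.6] tip z 143.4 ang 39.39 (cr 33.63) F [-0.01 -0.03 -1.03] Fcr [-0.02 -0.03] op 27.5 j [-0.44  0.56  1.43  0.    1.15 -1.13]
shift mm [-0.2  1.5 83.4] turn 33.63 rows>= 1.9995950605154154 4.6973978771646445
```

Emit:
carry_out(plan=[{"xyz": [0, 0.0015, 0.03], "turn": 7}, {"xyz": [0, 0.0015, 0.05], "turn": 14}, {"xyz": [0, 0.0015, 0.06], "turn": 21}, {"xyz": [0, 0.0015, 0.075], "turn": 28}, {"xyz": [0, 0.0015, 0.085], "turn": 33.6}, {"xyz": [0, 0.0015, 0.098], "turn": 33.6}, {"xyz": [0, 0.0015, 0.098], "turn": 33.6}, {"xyz": [0, 0.0015, 0.098], "turn": 33.6}])

```text
time_s: 5.93
ee_pos: [586.9, -214.1, 56.2]
tool_rot: [-0.0, 0.999, 0.054, -0.001]
force: [0.9, 0.5, 0.7]
opening: 0.4
```

```bash
python3 - <<'E'
from m import *
to(0,-140,45,0)
c=snap('scene','s5');crop('s5',260,170,380,280,6,'s5d');snap('top','t5');crop('t5',260,190,400,300,5,'t5d')
E
```

```text
t5.93 ee [ 586.9 -214.1   56.2] cr [   0.  -151.5] tip z 45.2 ang 6.21 (cr 0.45) F [0.87 0.51 0.72] Fcr [0.91 0.42] op 0.4 j [-0.45  0.69  1.51 -0.    0.95 -0.55]
shift mm [  0.1 -11.5   0.2] turn 0.45 rows>= 0.27488913348451327 0.06323279567850741
```

View pics/s5d.png

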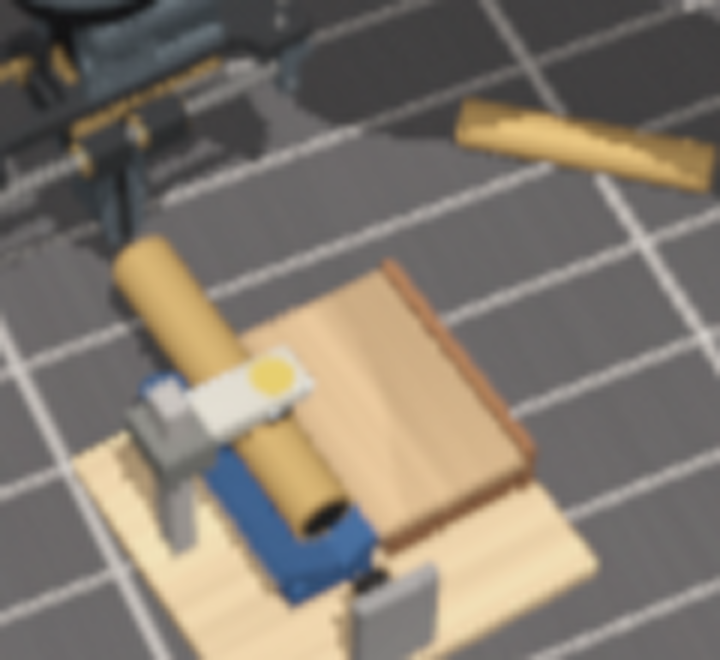

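View pics/t5d.png

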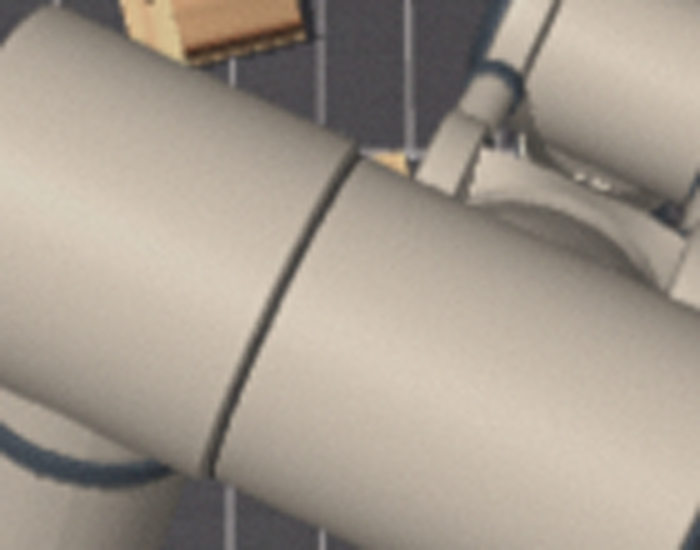

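Emit:
carry_out(plan=[{"xyz": [0, -0.01, 0], "turn": 0.4}, {"xyz": [0, -0.015, 0], "turn": 0.4}, {"xyz": [0, -0.019, 0], "turn": 0.4}, {"xyz": [0, -0.023, 0], "turn": 0.4}, {"xyz": [0, -0.027, 0], "turn": 0.4}, {"xyz": [0, -0.031, 0], "turn": 0.4}, {"xyz": [0, -0.035, 0], "turn": 0.4}, {"xyz": [0, -0.038, 0], "turn": 0.4}, {"xyz": [0, -0.041, 0], "turn": 0.4}, {"xyz": [0, -0.043, 0], "turn": 0.4}])

```text
time_s: 6.87
ee_pos: [582.7, -171.1, 56.5]
tool_rot: [0.0, 0.999, 0.05, -0.0]
force: [0.1, -2.3, 0.0]
opening: 0.6
```

```bash
python3 - <<'E'
from m import *
st()
c=snap('scene','s6');crop('s6',260,170,380,280,6,'s6d')
E
```

```text
t6.87 ee [ 582.7 -171.1   56.5] cr [ 1.000e-01 -1.083e+02] tip z 45.5 ang 5.77 (cr 0.01) F [ 0.1  -2.33  0.04] Fcr [-0.13 -2.33] op 0.6 j [-0.38  0.67  1.55 -0.    0.92 -0.48]
```

View pics/s6d.png

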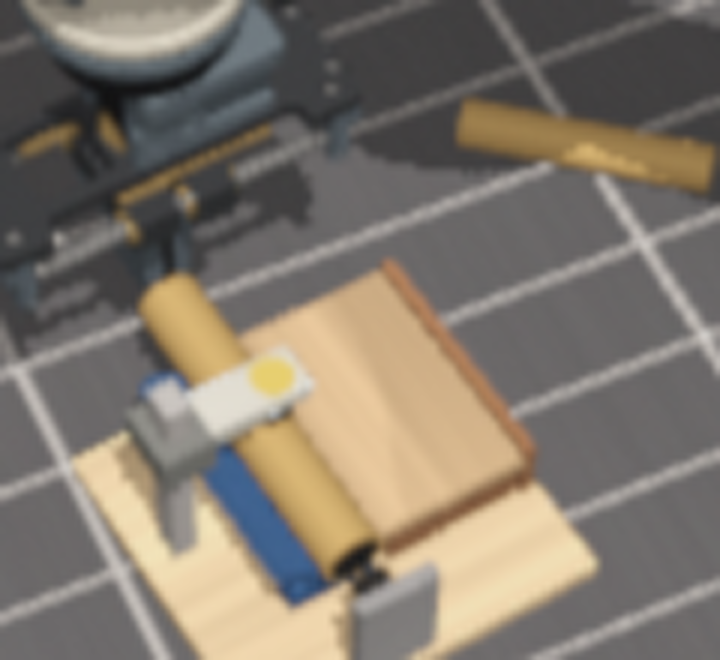

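The bar end, at (355,555) in the crop, is now close to the buffer. The push force is about 2 N, which fits plain sliding.

Emit:
carry_out(plan=[{"xyz": [0, -0.0015, 0], "turn": 0}, {"xyz": [0, -0.003, 0], "turn": 0}, {"xyz": [0, -0.0045, 0], "turn": 0}, {"xyz": [0, -0.006, 0], "turn": 0}])

```text
time_s: 7.25
ee_pos: [582.1, -165.4, 56.5]
tool_rot: [-0.0, 0.999, 0.05, -0.0]
force: [-0.5, -1.9, 2.2]
opening: 0.7
```

```bash
python3 - <<'E'
from m import *
st()
c=snap('scene','s7');crop('s7',295,225,345,275,14,'s7d')
E
```

```text
t7.25 ee [ 582.1 -165.4   56.5] cr [ 1.000e-01 -1.026e+02] tip z 45.5 ang 5.76 (cr 0.00) F [-0.51 -1.87  2.2 ] Fcr [-0.69 -1.81] op 0.7 j [-0.38  0.67  1.56 -0.    0.92 -0.48]
```

View pics/s7d.png

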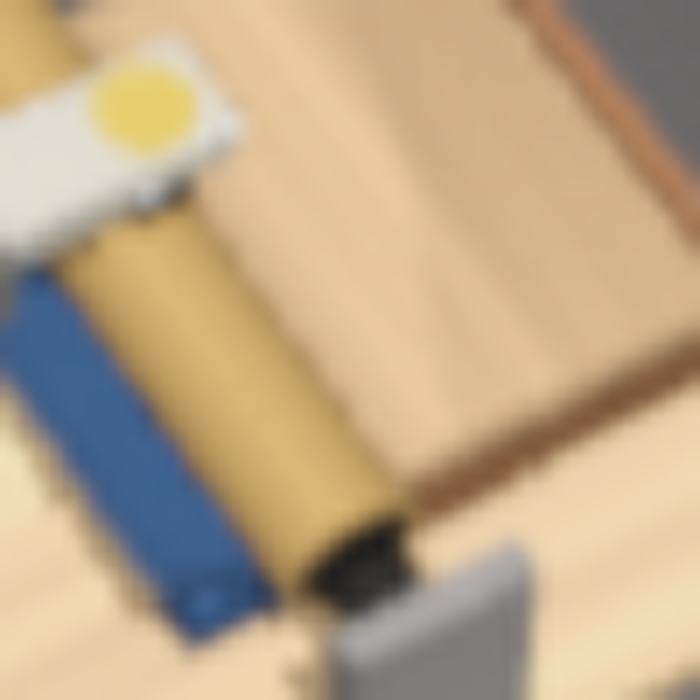

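Very near the buffer now, so I'll go in 1 mm steps.

Emit:
carry_out(plan=[{"xyz": [0, -0.001, 0], "turn": 0}, {"xyz": [0, -0.002, 0], "turn": 0}, {"xyz": [0, -0.002, 0], "turn": 0}])

```text
time_s: 7.55
ee_pos: [581.8, -163.3, 56.5]
tool_rot: [-0.0, 0.999, 0.05, -0.0]
force: [-0.3, -0.3, 0.1]
opening: 0.7
```

Emit:
carry_out(plan=[{"xyz": [0, -0.001, 0], "turn": 0}, {"xyz": [0, -0.001, 0], "turn": 0}, {"xyz": [0, -0.001, 0], "turn": 0}])

```text
time_s: 7.8
ee_pos: [581.8, -162.4, 56.5]
tool_rot: [-0.0, 0.999, 0.05, -0.0]
force: [0.7, -0.8, -0.1]
opening: 0.4
```

Emit:
carry_out(plan=[{"xyz": [0, -0.001, 0], "turn": 0}, {"xyz": [0, -0.001, 0], "turn": 0}, {"xyz": [0, -0.001, 0], "turn": 0}])

```text
time_s: 8.05
ee_pos: [581.7, -161.5, 56.5]
tool_rot: [-0.0, 0.999, 0.05, -0.0]
force: [-0.5, -0.2, -0.2]
opening: 0.7
```

Emit:
carry_out(plan=[{"xyz": [0, -0.001, 0], "turn": 0}, {"xyz": [0, -0.001, 0], "turn": 0}, {"xyz": [0, -0.001, 0], "turn": 0}])

```text
time_s: 8.3
ee_pos: [581.6, -160.5, 56.5]
tool_rot: [-0.0, 0.999, 0.05, -0.0]
force: [-0.3, -1.1, 0.2]
opening: 0.7
```

Emit:
carry_out(plan=[{"xyz": [0, -0.001, 0], "turn": 0}, {"xyz": [0, -0.001, 0], "turn": 0}, {"xyz": [0, -0.001, 0], "turn": 0}])

```text
time_s: 8.55
ee_pos: [581.5, -159.5, 56.5]
tool_rot: [0.0, 0.999, 0.05, -0.0]
force: [-0.3, -2.1, -0.3]
opening: 0.4
```

Emit:
carry_out(plan=[{"xyz": [0, -0.001, 0], "turn": 0}, {"xyz": [0, -0.001, 0], "turn": 0}, {"xyz": [0, -0.001, 0], "turn": 0}])

```text
time_s: 8.8
ee_pos: [581.5, -158.8, 56.6]
tool_rot: [0.0, 0.999, 0.05, 0.0]
force: [-0.9, -5.0, -0.5]
opening: 0.2
```

Emit:
carry_out(plan=[{"xyz": [0, -0.0006, 0], "turn": 0}, {"xyz": [0, -0.0006, 0], "turn": 0}, {"xyz": [0, -0.0006, 0], "turn": 0}])

```text
time_s: 9.05
ee_pos: [581.6, -158.4, 56.7]
tool_rot: [0.0, 0.999, 0.05, 0.0]
force: [-1.1, -7.0, 0.3]
opening: 0.5
```

```bash
python3 - <<'E'
from m import *
st()
c=snap('scene','s8');st();crop('s8',295,225,345,275,14,'s8d')
E
```

```text
t9.05 ee [ 581.6 -158.4   56.7] cr [  0.3 -95.5] tip z 45.7 ang 5.76 (cr 0.01) F [-1.09 -6.98  0.29] Fcr [-1.79 -6.84] op 0.5 j [-0.36  0.66  1.57 -0.    0.91 -0.46]
t9.10 ee [ 581.5 -158.4   56.6] cr [  0.3 -95.5] tip z 45.6 ang 5.76 (cr 0.01) F [-1.28 -7.29  0.46] Fcr [-2.   -7.12] op 0.5 j [-0.36  0.66  1.57 -0.    0.91 -0.46]
```

View pics/s8d.png

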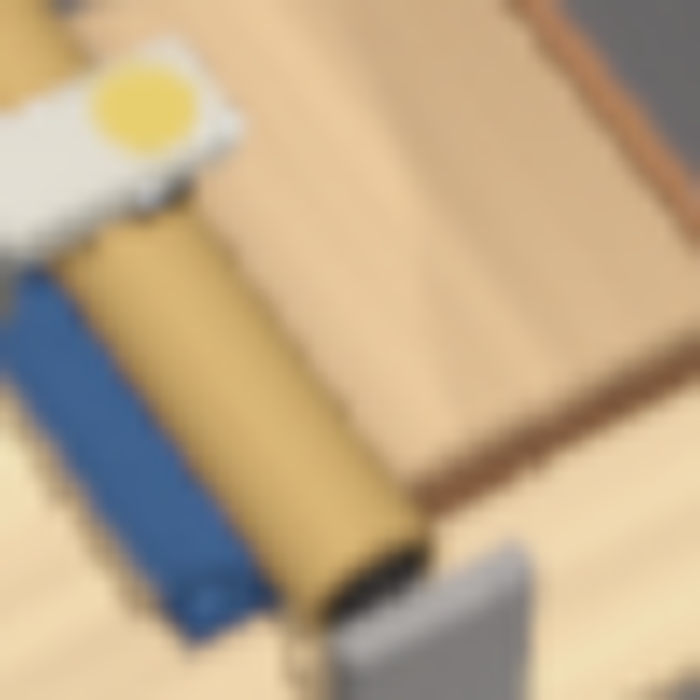

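The bar is home against the buffer, with about 6 N and a clear rise over the last steps. I'll ease off, lift, and move above the yellow spot.

Emit:
carry_out(plan=[{"xyz": [0, 0.002, 0], "turn": 0}, {"xyz": [0, 0.006, 0], "turn": 0}, {"xyz": [0, 0.012, 0], "turn": 0}, {"xyz": [0, 0.012, -0.03], "turn": 0}, {"xyz": [0, 0.012, -0.065], "turn": 0}, {"xyz": [0, 0.012, -0.1], "turn": 0}, {"xyz": [0, 0.0, -0.1], "turn": 0}, {"xyz": [0, -0.035, -0.1], "turn": 0}, {"xyz": [0, -0.07, -0.1], "turn": 0}, {"xyz": [0, -0.0955, -0.1], "turn": 0}])

```text
time_s: 9.93
ee_pos: [571.3, -61.2, 156.7]
tool_rot: [-0.0, 0.999, 0.05, 0.0]
force: [0.1, 0.1, -0.0]
opening: 0.3
```

```bash
python3 - <<'E'
from m import *
to(0,0,120,0)
c=snap('scene','s9');crop('s9',260,170,380,280,6,'s9d')
E
```

```text
t9.93 ee [571.3 -61.2 156.7] cr [-0.2  2.2] tip z 145.7 ang 5.73 (cr -0.02) F [ 0.13  0.05 -0.05] Fcr [0.14 0.04] op 0.3 j [-0.21  0.5   1.55  0.    1.09 -0.31]
shift mm [ 0.2  2.2 25.7] turn -0.02 rows>= 0.618086320992385 0.003241602276494732
```

View pics/s9d.png

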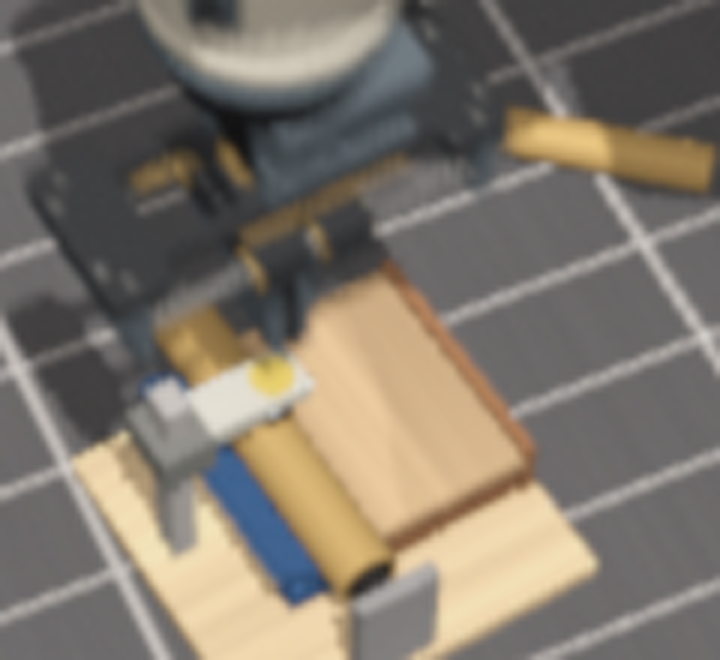

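Emit:
carry_out(plan=[{"xyz": [0, 0.002, 0.02], "turn": 0}, {"xyz": [0, 0.002, 0.03], "turn": 0}, {"xyz": [0, 0.002, 0.036], "turn": 0}, {"xyz": [0, 0.002, 0.036], "turn": 0}])

```text
time_s: 10.32
ee_pos: [571.2, -65.2, 119.1]
tool_rot: [-0.0, 0.999, 0.05, -0.001]
force: [-0.9, 0.1, -0.6]
opening: 0.5
```

Emit:
carry_out(plan=[{"xyz": [0, 0, 0.002], "turn": 0}, {"xyz": [0, 0, 0.004], "turn": 0}, {"xyz": [0, 0, 0.006], "turn": 0}, {"xyz": [0, 0, 0.006], "turn": 0}])

```text
time_s: 10.65
ee_pos: [572.3, -65.3, 114.7]
tool_rot: [0.0, 0.999, 0.05, 0.0]
force: [-0.7, 0.6, -0.7]
opening: 0.1
```

Emit:
carry_out(plan=[{"xyz": [0, 0, 0.001], "turn": 0}, {"xyz": [0, 0, 0.002], "turn": 0}, {"xyz": [0, 0, 0.003], "turn": 0}, {"xyz": [0, 0, 0.003], "turn": 0}])

```text
time_s: 10.98
ee_pos: [572.2, -65.0, 111.5]
tool_rot: [0.0, 0.999, 0.05, 0.0]
force: [0.1, -1.2, 2.0]
opening: -0.0
```

```bash
python3 - <<'E'
from m import *
st()
E
```

```text
t10.98 ee [572.2 -65.  111.5] cr [ 0.3 -1.7] tip z 100.5 ang 5.76 (cr 0.00) F [ 0.06 -1.16  2.02] Fcr [-0.06 -1.16] op -0.0 j [-0.22  0.56  1.59 -0.    0.99 -0.32]
```

Emit:
carry_out(plan=[{"xyz": [0, 0.001, 0.001], "turn": 0}, {"xyz": [0, 0.001, 0.002], "turn": 0}, {"xyz": [0, 0.001, 0.002], "turn": 0}])

```text
time_s: 11.23
ee_pos: [572.1, -65.7, 109.4]
tool_rot: [-0.0, 0.999, 0.05, 0.0]
force: [0.8, 0.7, 0.9]
opening: 0.0
```

```bash
python3 - <<'E'
from m import *
st()
c=snap('scene','s10');st();crop('s10',260,170,380,280,6,'s10d')
E
```

```text
t11.23 ee [572.1 -65.7 109.4] cr [ 0.2 -2.4] tip z 98.4 ang 5.76 (cr 0.00) F [0.77 0.75 0.9 ] Fcr [0.84 0.67] op 0.0 j [-0.22  0.56  1.6   0.    0.98 -0.32]
t11.28 ee [572.  -65.8 109.4] cr [ 0.1 -2.5] tip z 98.4 ang 5.76 (cr 0.00) F [ 0.72 -0.16  1.7 ] Fcr [ 0.7  -0.23] op 0.4 j [-0.22  0.56  1.6   0.    0.99 -0.32]
```

View pics/s10d.png

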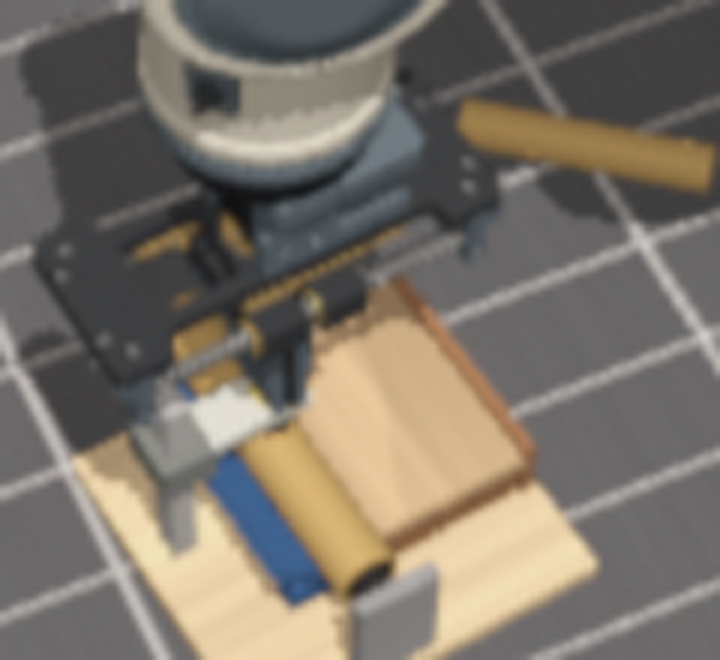

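```bash
python3 - <<'E'
from h import *
import numpy as np
a=cv2.imread('pics/s9.png')[225:265,275:320];b=cv2.imread('pics/s10.png')[225:265,275:320]
cv2.imwrite('pics/cmp.png',cv2.resize(np.hstack([a,b]),None,fx=8.8,fy=8.8,interpolation=cv2.INTER_CUBIC))
E
```

```text
(no output)
```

View pics/cmp.png

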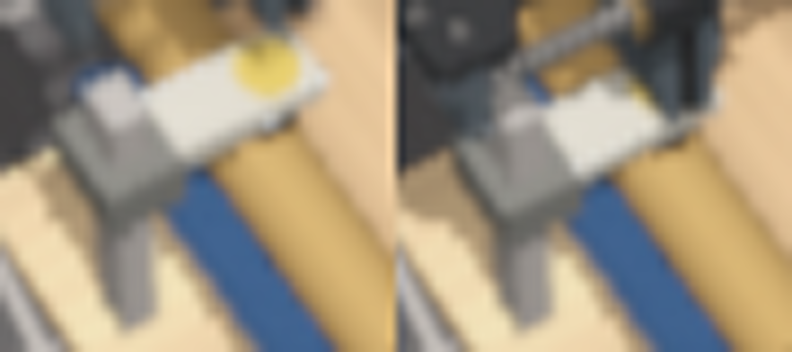

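Emit:
carry_out(plan=[{"xyz": [0, 0, 0.001], "turn": 0}, {"xyz": [0, 0, 0.002], "turn": 0}, {"xyz": [0, 0, 0.003], "turn": 0}])

```text
time_s: 11.53
ee_pos: [572.0, -65.8, 106.4]
tool_rot: [-0.0, 0.999, 0.05, -0.0]
force: [-1.0, 2.5, 4.8]
opening: 0.3
```

Emit:
carry_out(plan=[{"xyz": [0, 0, 0.0005], "turn": 0}, {"xyz": [0, 0, 0.001], "turn": 0}, {"xyz": [0, 0, 0.001], "turn": 0}])

```text
time_s: 11.78
ee_pos: [572.0, -65.9, 105.4]
tool_rot: [-0.0, 0.999, 0.05, -0.0]
force: [0.4, -0.1, 1.6]
opening: 0.4
```

Emit:
carry_out(plan=[{"xyz": [0, 0, 0.0005], "turn": 0}, {"xyz": [0, 0, 0.001], "turn": 0}])

```text
time_s: 11.95
ee_pos: [572.0, -65.9, 104.5]
tool_rot: [-0.0, 0.999, 0.05, -0.0]
force: [-0.6, 2.3, 4.6]
opening: 0.4
```

Emit:
carry_out(plan=[{"xyz": [0, 0, 0.0005], "turn": 0}, {"xyz": [0, 0, 0.001], "turn": 0}])

```text
time_s: 12.12
ee_pos: [572.0, -65.9, 103.5]
tool_rot: [-0.0, 0.999, 0.05, -0.0]
force: [-0.7, 1.8, 4.8]
opening: 0.7
```

Emit:
carry_out(plan=[{"xyz": [0, 0, 0.0005], "turn": 0}, {"xyz": [0, 0, 0.001], "turn": 0}])

```text
time_s: 12.28
ee_pos: [572.0, -65.9, 102.5]
tool_rot: [-0.0, 0.999, 0.05, -0.0]
force: [-0.3, 3.2, 4.9]
opening: 0.4
```

Moving force is a steady ~4.8 N, which is just the slide, with no pad contact yet.

Emit:
carry_out(plan=[{"xyz": [0, 0, 0.0005], "turn": 0}, {"xyz": [0, 0, 0.001], "turn": 0}])

```text
time_s: 12.45
ee_pos: [572.0, -65.9, 101.5]
tool_rot: [0.0, 0.999, 0.05, -0.0]
force: [-0.5, 2.9, 5.0]
opening: 0.3
```

Emit:
carry_out(plan=[{"xyz": [0, 0, 0.0005], "turn": 0}, {"xyz": [0, 0, 0.001], "turn": 0}])

```text
time_s: 12.62
ee_pos: [572.0, -65.9, 100.5]
tool_rot: [-0.0, 0.999, 0.05, -0.0]
force: [-0.6, 1.4, 4.7]
opening: 0.3
```

Emit:
carry_out(plan=[{"xyz": [0, 0, 0.0005], "turn": 0}, {"xyz": [0, 0, 0.001], "turn": 0}])

```text
time_s: 12.78
ee_pos: [572.0, -65.9, 99.6]
tool_rot: [-0.0, 0.999, 0.05, -0.0]
force: [-2.7, 3.2, 10.1]
opening: 0.5
```

Emit:
carry_out(plan=[{"xyz": [0, 0, 0.0004], "turn": 0}, {"xyz": [0, 0, 0.0008], "turn": 0}])

```text
time_s: 12.95
ee_pos: [572.0, -65.9, 99.0]
tool_rot: [0.0, 0.999, 0.05, 0.0]
force: [-3.2, 3.4, 14.5]
opening: 0.3
```

Emit:
carry_out(plan=[{"xyz": [0, 0, 0.0003], "turn": 0}, {"xyz": [0, 0, 0.0003], "turn": 0}])

```text
time_s: 13.12
ee_pos: [572.0, -65.9, 98.8]
tool_rot: [0.0, 0.999, 0.05, 0.0]
force: [-2.8, 2.7, 13.3]
opening: 0.2
```

Emit:
carry_out(plan=[{"xyz": [0, 0, -0.0005], "turn": 0}, {"xyz": [0, 0, -0.001], "turn": 0}, {"xyz": [0, 0, -0.002], "turn": 0}, {"xyz": [0, 0, -0.005], "turn": 0}, {"xyz": [0, 0, -0.03], "turn": 0}, {"xyz": [0, 0, -0.07], "turn": 0}, {"xyz": [-0.04, 0, -0.1], "turn": 0}, {"xyz": [-0.08, 0, -0.12], "turn": 0}, {"xyz": [-0.12, 0.0, -0.12], "turn": 0}, {"xyz": [-0.15, 0.0, -0.12], "turn": 0}])

```text
time_s: 13.95
ee_pos: [421.6, -81.1, 219.7]
tool_rot: [0.001, 0.999, 0.05, 0.001]
force: [0.5, -0.2, 0.9]
opening: 0.2
```

```bash
python3 - <<'E'
from m import *
st()
c=snap('scene','s11');crop('s11',260,170,380,280,6,'s11d');snap('top','t11')
E
```

```text
t13.95 ee [421.6 -81.1 219.7] cr [-151.1   -2.6] tip z 208.7 ang 5.79 (cr 0.03) F [ 0.45 -0.22  0.92] Fcr [ 0.43 -0.26] op 0.2 j [-0.33  0.22  1.81 -0.    1.11 -0.43]
```

View pics/s11d.png

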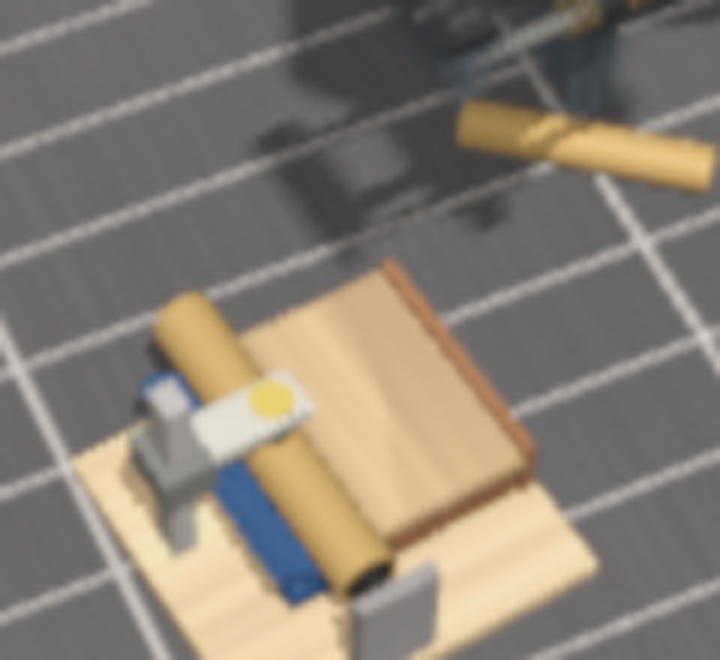

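View pics/s11.png

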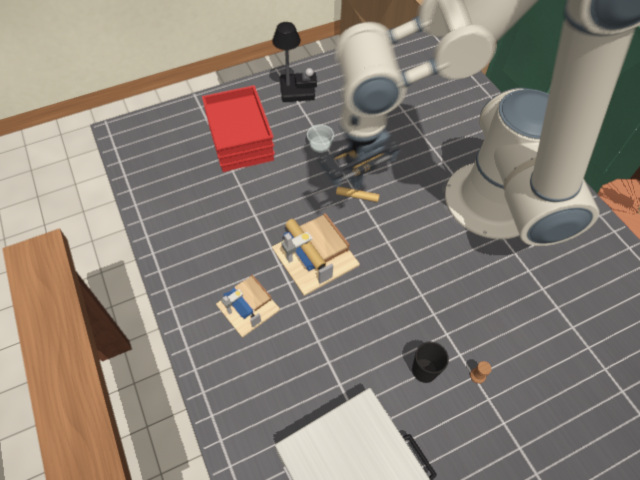

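```bash
python3 - <<'E'
from h import *
a=cv2.imread('pics/s8.png')[245:275,305:340];b=cv2.imread('pics/s11.png')[245:275,305:340]
cv2.imwrite('pics/cmp2.png',cv2.resize(np.hstack([a,b]),None,fx=11,fy=11,interpolation=cv2.INTER_CUBIC))
E
```

```text
(no output)
```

View pics/cmp2.png

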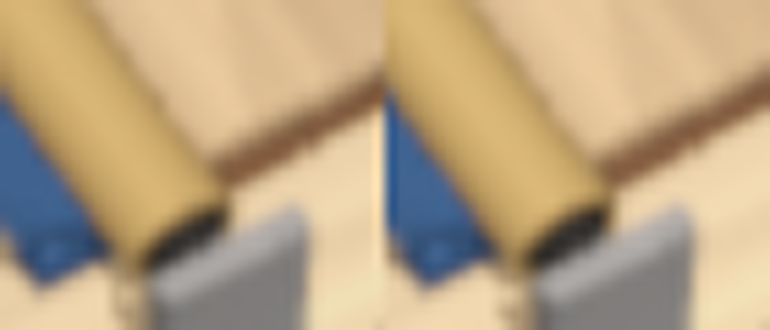

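```bash
python3 - <<'E'
from m import *
st(); print(ticket.job_done())
E
```

```text
t14.05 ee [417.3 -80.5 218.6] cr [-155.3   -1.6] tip z 207.6 ang 5.71 (cr -0.05) F [0.34 0.01 0.08] Fcr [ 0.34 -0.02] op 0.4 j [-0.33  0.22  1.82 -0.    1.11 -0.43]
the job is handed in; nothing more can be done
None
```

The bar is seated in the blue vee, home against the buffer and held by the clamp. I handed the job in at about 14 s with the robot clear of everything.

- **Rolling:** I pushed the bar over the deck with the open fingers, without lifting it. It dropped into the vee by itself, and its end matched the outline of a seated bar in the picture.
- **Sliding home:** I slid it along the vee with the fingers shut. The push force rose from about 1–2 N of plain sliding to about 7 N at the buffer.
- **Clamping:** I pushed down on the yellow spot. The slide alone took about 4.8 N, and contact showed as a rise to 14.5 N at most, so the pad pressed on the bar with about 10 N.

**Last checks:**
- **Clamp:** it stayed down after I let go.
- **Bar end:** it still sits at the buffer. It may have sprung back up to about 1 mm from its pressed position, which is within the roughly 1 mm the buffer was squeezed.
- **Other objects:** the trays, cup, rook, ramekin, small cradle and spare bar look where they were.
- **Not measured:** the grip left after letting go. I only infer about 7 N from the stated friction.
- **Readings that disagreed:** the first contact with the clamp arm read only 1–2 N, below the expected slide force. Pictures showed the arm was already moving. The push was also about 2.5 mm off the spot's centre along the vee.

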